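# Turn the sample holder wells-up with the lifter

### The arm

A 6-joint arm with a two-finger parallel gripper is mounted at the origin on the work surface. World frame = base frame: x ahead of the robot, y to its left, z up, the work surface at z = 0. Lengths are in m, angles in rad, forces in N, time in s.
With the tool pointing down it reaches from about 0.275 to 0.725 m from the base axis. Payload 5.6 kg.
Tool frame: the origin (TCP) lies between the finger pads; the fingertips stand 11 mm ahead of it and the grasp point (between the pads) lies 8 mm behind it; z points along the fingers, y is the direction in which the jaws open and shut (so a half turn about z gives the same grasp; the last joint's range is limited). The gripper opens to 85 mm and grips with 20 to 120 N. Pads are 22 mm wide; open, the fingers measure 114 mm over their backs; the gripper's body (76 mm by 85 mm) begins 54 mm behind the grasp point. The pads swing forward as they close: fully open they stand 13 mm farther back than shut.
Start: joints at [-0.904, 0.255, 0.108, 0, -1.424, -0.285], TCP at [0.205, -0.51, 0.242] pointing down, gripper open.
Joint ranges: [-2.95, 2.95], [-1.21, 1.97], [-1.09, 1.5], [-2.87, 1.71], [-2.94, -0.07], [-3.05, 3.05]. Speed limits (rad/s): [2.57, 2.57, 3.14, 3.14, 3.14, 3.14].

### API

Orientations are given as a rotation vector (axis times angle).
In Python, from plant import bot, cams, cut_out gives the robot as it stands.
- The arm moves only by the shell command python3 -m inch 'ROWS' [FORCE]. ROWS is JSON, one flat list of numbers, 5 for each row, row after row: the closure, from -1 (fully open) to 1 (shut), then the shift along the tool's x, y, z normalised to -1 to 1, where 1 is 500 mm, then the turn about the tool's z normalised to -1 to 1, where 1 is 0.5 rad. In form: [jaw, x, y, z, spin, jaw, x, y, z, spin, ...]. A call has exactly 10 rows; each row is the pose to reach, as a shift and turn from the pose measured when the call began, along the tool's axes at that moment; what a row does not reach only later rows make up. A row lasts 1/8 s, in which the tool goes at most 62.5 mm and 10.7 degrees, less where a joint would pass 70% of its speed; a pose out of reach is approached as far as the arm can. A call with a number of a shift or a turn outside -1 to 1 is refused whole. A call with a gripper value outside its range is refused whole. The fingers move at their own pace and stop on an object; FORCE is the grip in N (left out, the last holds). Time passes only in rows, so rows that repeat a pose let the fingers close, or fill a call up. It gives the time, the measured TCP pose, the force and the opening at its end, in the units of the state.
- bot.get_obs(): the state, without advancing time (a new reading comes with each control period).
- cams.read_camera(name): name is "side" or "top"; returns the picture (384x512x3 uint8, blue, green, red); there is no depth.
- cams.camera_model(name): a dict with "K" (3x3 intrinsics, pixels), "R" (3x3) and "t" (3): a world point X has camera coordinates R X + t. Camera axes: x right, y down, z forward; pixel columns grow to the right and rows downward; lengths in m; the calibration is good to about 2 mm. A picture is of the moment at which its call begins. camera_model takes no time and is no camera call.
- bot.sign_off(): hands the job in, once; it reports no verdict.
Trained networks look in the newest picture that a camera, given by its name, has taken for a name from the list of things; names that differ only in an ending like _2 or _b are one class to them, and where a whole thing is asked for, a point or a joint stands for the part that bears it (a point fixed in the world has none). Each returns a list of dicts, best first, with "confidence" (0 to 1); they miss things now and then, are a little off and sometimes report something else, mostly with a low value. They report only what shows in the picture. A call takes as long as a camera call. They do not tell look-alikes from the thing itself.
- cut_out(camera, thing): "pixels" (384x512 bool, what is visible of it) and "rect" ([left, top, width, height] in pixels, round what is visible of it).
The state is a dict: "t": time; "q": joint angles; "joint_vel": joint speeds; "tau": joint torques, N m; "position": TCP position; "orientation": TCP orientation; "contact_force": force on the tool from outside, world axes, zero at the start; "wrist_torque": the same for the moment, N m; "grip_width": finger opening in m.
Only numpy, scipy, OpenCV 4.12 (cv2) and the standard library are available. Lean on these libraries where they do the work, as an engineer would, in place of code of your own. Each camera call takes 0.05 s, during which the arm holds its last target.

### The job

One of the two sample holders on the turning stands lies with its plain blue back up. Pick up the orange-handled lifter, slide its blade under the overhanging edge of that holder and tip the holder right over the step, so that it lies flat on the black pad of its stand with its steel well face up. Then set the lifter down flat on the bench (do not drop it); do not touch that holder with the gripper, and leave the other holder as it is.

Things in the scene. Friction and masses are not known exactly. Their poses are not given: they have to be found in the camera images.
- lifter_grip (a point): Lifter, loose, 120 g: flat steel blade 145 x 28 x 3 mm with an upright orange handle on its rear part (70 long, 14 thick, top 48 mm above the blade's underside). Point: mid-length of the handle, mid-thickness, 28 mm above the blade's underside (= bench at the start). x: towards the blade's free tip, 105 mm ahead (blade top 25 mm below this point; handle ends 35 mm ahead); y: across the handle, the grip; z up.
- holder_center (a point): Centre of the holder to turn: loose plate 60 x 50 x 6 mm, 60 g, one face plain blue, the other steel with nine dark wells. x: its 60 mm length, along the stand's x; z: out of the blue face, up at the start, down once turned. It starts on the stand's low seat, front edge within 5 mm of the step; its rear edge overhangs the seat by 22 to 27 mm.
- stand: That holder's stand, fixed, aluminium, 56 mm wide (y). Origin: bench height, mid-width, below the step. x: turning direction. Low seat, 40 mm above the bench, from x = -38 mm to 0, open air behind; then a 5 mm step up to the black pad (45 mm above the bench), x = 0 to 76 mm, ending in a 6 mm lip. Lifted, the holder pivots at the step's foot; pushed past upright it falls over the step onto the pad.
- other_center (a point): Centre of the other holder: same size, on a second stand of the same kind, already steel well face up. It stays as it is.
Things that resemble listed ones, but are neither listed nor needed, are in the scene too. Leave any yellow look-alike of the part that bears other_center alone.

How it is judged:
On the way, in this order (a step that is already met when the one before it is completed fails the run):
1. the lifter is held by its handle and lifted off the bench (height (world z) of lifter_grip above 0.043 m and contact force between the fingers and lifter above 1 N), for 0.1 s.
2. the held lifter tilts the blue-backed holder by more than 30 degrees (angle between holder_center's own z axis and vertical between 0.52 and 2.2 rad and contact force between lifter and holder above 0.02 N and contact force between the fingers and lifter above 1 N), for 0.05 s.
3. the lifter is brought down to the bench (within 12 mm) still in the gripper, with the holder turned (height (world z) of lifter_grip below 0.04 m and contact force between the fingers and lifter above 0.5 N and angle between holder_center's own z axis and vertical above 2.9 rad), for 0.05 s.
At the end, for the whole second after the job is handed in: The holder rests on its stand's pad, well face up, level within 10 deg, centre 12 to 60 mm ahead of the step and within 20 mm of the mid-line; the lifter lies released, flat on the bench (10 deg, 5 mm), at rest; the other holder is within 10 mm of its start, well face up (angle between holder_center's own z axis and vertical above 2.967 rad and x of holder_center in the frame of stand between 0.012 and 0.06 m and y of holder_center in the frame of stand between -0.02 and 0.02 m and z of holder_center in the frame of stand between 0.042 and 0.055 m and height (world z) of lifter_grip below 0.033 m and angle between each of lifter_grip, other_center's own z axis and vertical below 0.17 rad and linear speed of each of holder, lifter below 0.02 m/s and distance of other_center from where it was at the start of the episode below 0.01 m); the robot touches nothing.
It fails at once if the gripper's fingers or arm touch the blue-backed holder (contact force between any of the fingers, the arm and holder above 0.5 N).
It fails at once if the other holder is shifted by more than 10 mm (distance of other_center from where it was at the start of the episode above 0.01 m).
It also fails if it takes over 48 s, if anything falls off the work surface, if the arm or the gripper's body presses on something with over 40 N, if the wrist force passes 120 N, or if a joint passes its speed limit or range.

## Working session

There is one attempt and no reset: what is moved stays moved. The work goes in short steps, Python scripts to look and compute and a shell command to move; the robot and the scene stay as the last step left them, time stands still between calls to the robot, and variables do not carry over. Pictures are saved under pics/ and viewed, and the job is handed in when it is done.

```bash
ls; mkdir -p pics
python3 - <<'E'
from plant import bot,cams,cut_out
import cv2,numpy as np
o=bot.get_obs()
for k,v in o.items(): print(k,np.round(v,3))
for c in ("top","side"):
    im=cams.read_camera(c); cv2.imwrite(f"pics/{c}0.png",im)
    m=cams.camera_model(c); print(c,np.round(m["K"],1).tolist(),np.round(m["R"],3).tolist(),np.round(m["t"],3).tolist(), (-m["R"].T@m["t"]).round(3))
    for n in ("lifter_grip","holder_center","stand","other_center"):
        for d in cut_out(c,n): 
            print(c,n,round(d["confidence"],2),d["rect"])
E
```

```text
pics
t 0.0
q [-0.904  0.256  0.107 -0.    -1.424 -0.285]
joint_vel [-0.001  0.001  0.001  0.    -0.001  0.002]
tau [ 1.0000e-03 -3.8663e+01  2.3794e+01  5.3650e+00 -6.0000e-03 -0.0000e+00]
position [ 0.205 -0.51   0.241]
orientation [ 5.960e-01 -3.084e+00 -3.000e-03]
contact_force [-0.368  0.125 -0.419]
wrist_torque [ 0.009 -0.006  0.009]
grip_width 0.085
top [[483.8, 0.0, 249.6], [0.0, 483.8, 192.5], [0.0, 0.0, 1.0]] [[0.014, -1.0, -0.008], [-0.993, -0.013, -0.121], [0.121, 0.01, -0.993]] [-0.045, 0.552, 0.75] [ 0.458 -0.045  0.812]
top lifter_grip 0.64 [292.5, 207.6, 93.1, 26.2]
top holder_center 0.9 [171.9, 110.5, 38.3, 33.3]
top stand 0.77 [122.4, 105.6, 72.8, 41.4]
top other_center 0.95 [205.6, 234.8, 45.6, 42.9]
top other_center 0.86 [148.5, 225.3, 36.6, 33.4]
side [[378.3, 0.0, 252.0], [0.0, 378.3, 186.8], [0.0, 0.0, 1.0]] [[0.92, -0.391, -0.007], [-0.292, -0.675, -0.677], [0.26, 0.625, -0.736]] [-0.523, 0.145, 0.575] [ 0.374 -0.466  0.518]
side lifter_grip 0.55 [232.9, 227.7, 67.7, 76.8]
side holder_center 0.66 [269.8, 116.2, 31.5, 22.6]
side stand 0.82 [247.4, 92.2, 47.8, 59.3]
side other_center 0.97 [174.0, 125.6, 33.9, 31.1]
side other_center 0.8 [176.0, 178.9, 39.5, 32.7]
```

View pics/top0.png

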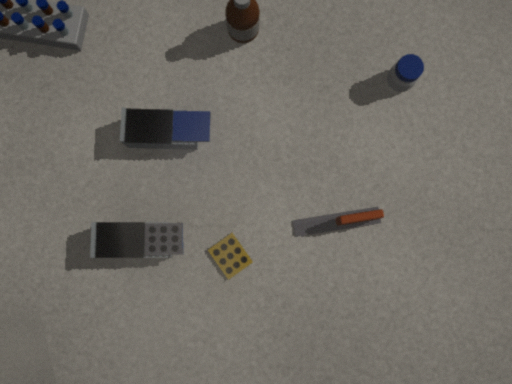

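View pics/side0.png

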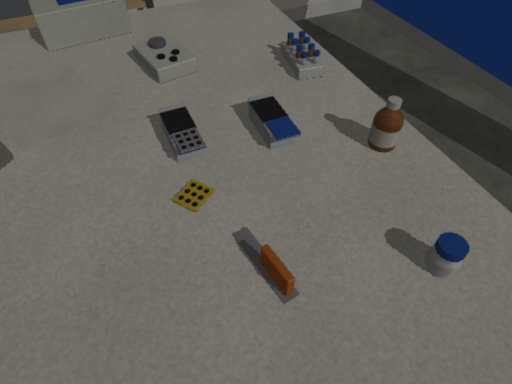

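The top view shows the blue-backed holder at (191,127) on the stand whose pad is at (148,127). The other, steel-up holder is at (164,240) and the yellow look-alike is at (230,257). The orange lifter handle is at (360,216), with its blade tip near (307,231). The only possible confusions are:
- **Holder:** blue (191,127), steel (164,240) or yellow (230,257).
- **Stand:** (160,127) or (137,240).
- **Blue, but not the holder:** the jar cap at (408,68).
- **Orange-brown, but not the lifter:** the bottle at (242,15).

I choose the blue holder at (191,127), its stand, and the orange handle. Next is a close crop and a measurement.

```bash
cat > h.py <<'E'
import numpy as np,cv2
from scipy.optimize import minimize
from plant import bot,cams,cut_out
M={c:cams.camera_model(c) for c in("top","side")}
def proj(c,P):
    m=M[c];X=np.asarray(P)@np.asarray(m["R"]).T+m["t"];u=X@np.asarray(m["K"]).T
    return u[:,:2]/u[:,2:]
def box(x,y,yaw,lx,ly,z0,z1,ox=0):
    c,s=np.cos(yaw),np.sin(yaw)
    return np.array([[x+c*(ox+a*lx/2)-s*b*ly/2,y+s*(ox+a*lx/2)+c*b*ly/2,z] for a in(-1,1) for b in(-1,1) for z in(z0,z1)])
def sil(c,P,S=8):
    h=cv2.convexHull(proj(c,P).astype(np.float32))
    m=np.zeros((384*2,512*2),np.uint8)
    cv2.fillConvexPoly(m,np.round((h*2+0.5)*256).astype(np.int32),255,cv2.LINE_AA,8)
    return cv2.resize(m,(512,384),interpolation=cv2.INTER_AREA)/255.
def fit(masks,x0,dims):
    def cost(p):
        t=0
        for c,m in masks.items():
            s=sil(c,box(p[0],p[1],p[2],*dims)); t+=np.abs(s-m).sum()/m.sum()
        return t
    best=None
    for dy in(-.15,0,.15):
        simp=np.array([x0,]*4,float); simp[:,2]+=dy
        simp[1,0]+=.01;simp[2,1]+=.01;simp[3,2]+=.15
        r=minimize(cost,simp[0],method="Nelder-Mead",options=dict(initial_simplex=simp,xatol=1e-5,fatol=1e-4))
        if best is None or r.fun<best.fun: best=r
    return best.x,best.fun
def unproj(c,uv,z):
    m=M[c];R=np.asarray(m["R"]);C=-R.T@m["t"]
    d=R.T@np.linalg.inv(m["K"])@np.array([uv[0],uv[1],1.]);return C+d*(z-C[2])/d[2]
def col(im,kind):
    h=cv2.cvtColor(im,cv2.COLOR_BGR2HSV).astype(int);H,S,V=h[...,0],h[...,1],h[...,2]
    if kind=="orange": return ((H<14)&(S>150)&(V>70))
    if kind=="blue": return ((H>105)&(H<130)&(S>110)&(V>45))
    if kind=="black": return V<40
def near(mask,uv,r=45):
    yy,xx=np.mgrid[:384,:512]; m=mask&(np.hypot(xx-uv[0],yy-uv[1])<r)
    n,l,st,_=cv2.connectedComponentsWithStats(m.astype(np.uint8))
    return (l==1+np.argmax(st[1:,4])) if n>1 else m
E
python3 - <<'E'
from h import *
T=cv2.imread("pics/top0.png");S=cv2.imread("pics/side0.png")
a=cv2.resize(T[90:160,100:230],None,fx=6,fy=6,interpolation=3); cv2.imwrite("pics/crop_h.png",a)
print(unproj("top",(360,216),.048),unproj("top",(307,231),.003),unproj("top",(191,127),.046),unproj("top",(148,127),.045))
mo={"top":near(col(T,"orange"),(360,216)),"side":near(col(S,"orange"),(277,270))}
mb={"top":near(col(T,"blue"),(191,127)),"side":near(col(S,"blue"),(283,128))}
mk={"top":near(col(T,"black"),(148,127)),"side":near(col(S,"black"),(268,108))}
for n,m in(("o",mo),("b",mb),("k",mk)): print(n,[(c,int(v.sum())) for c,v in m.items()])
p=unproj("top",(360,216),.048)
for k in (mo,{"top":mo["top"]},{"side":mo["side"]}): print("lifter",fit(k,[p[0],p[1],1.3],(.07,.014,.003,.048)))
p=unproj("top",(191,127),.046)
for k in (mb,{"top":mb["top"]},{"side":mb["side"]}):print("holder",fit(k,[p[0],p[1],1.57],(.06,.05,.0455,.046)))
p=unproj("top",(148,127),.045)
for k in (mk,{"top":mk["top"]},{"side":mk["side"]}):print("pad",fit(k,[p[0],p[1],1.57],(.076,.056,.0448,.045)))
E
```

```text
[ 0.51609218 -0.2128537   0.048     ] [ 0.49333426 -0.13424261  0.003     ] [0.65734282 0.05837164 0.046     ] [0.65679781 0.12848364 0.045     ]
o [('top', 328), ('side', 469)]
b [('top', 555), ('side', 500)]
k [('top', 1457), ('side', 551)]
lifter (array([ 0.51622876, -0.21340583,  1.6740064 ]), np.float64(1.7547183125161236))
lifter (array([ 0.51565263, -0.21460355,  1.80767495]), np.float64(0.5067192730750837))
lifter (array([ 0.51917192, -0.21277993,  1.55844495]), np.float64(1.0858313474643588))
holder (array([0.65914234, 0.05970982, 1.55875831]), np.float64(1.1560144144144144))
holder (array([0.66201755, 0.06322912, 1.67912247]), np.float64(1.0836248012718601))
holder (array([0.65910951, 0.05967972, 1.56342269]), np.float64(0.06698823529411764))
pad (array([0.6584957 , 0.1290846 , 1.55625589]), np.float64(0.22830727977327198))
pad (array([0.65810089, 0.12853538, 1.54446656]), np.float64(0.11645739970662256))
pad (array([0.65842013, 0.13002951, 1.54901289]), np.float64(0.11041599943062526))
```

View pics/crop_h.png

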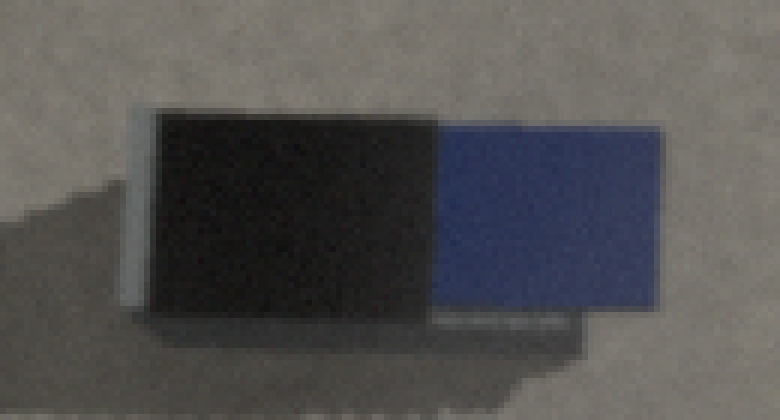

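The crop confirms it: plain blue back, with its rear edge at about column 210 overhanging the seat end at about column 197, and the pad to the left. Next I tighten the colour masks.

Run:
```python
from h import *
T=cv2.imread("pics/top0.png");S=cv2.imread("pics/side0.png")
hs=cv2.cvtColor(T,cv2.COLOR_BGR2HSV)
print(hs[127,180],hs[127,200],hs[115,205],hs[216,360],hs[216,345],hs[217,342],hs[214,378],hs[230,315],hs[125,146],hs[144,146],hs[145,160])
def colr(im,k):
    b,g,r=[im[...,i].astype(int) for i in range(3)]
    if k=="o": return (r-b>35)&(r-g>25)
    if k=="b": return (b-r>15)&(b-g>10)
    return np.maximum(np.maximum(b,g),r)<38
mo={"top":near(colr(T,"o"),(360,216)),"side":near(colr(S,"o"),(277,270))}
mb={"top":near(colr(T,"b"),(191,127)),"side":near(colr(S,"b"),(283,128))}
for n,m in(("o",mo),("b",mb)): print(n,[(c,int(v.sum()),cv2.boundingRect(v.astype(np.uint8))) for c,v in m.items()])
for k in (mo,{"top":mo["top"]},{"side":mo["side"]}): print("lifter",fit(k,[.516,-.213,1.8],(.07,.014,.003,.048)))
for k in (mb,{"top":mb["top"]},{"side":mb["side"]}):print("holder",fit(k,[.659,.0597,1.56],(.06,.05,.0455,.046)))
# draw
x,_=fit(mo,[.516,-.213,1.8],(.07,.014,.003,.048))
V=[]
for c,im in(("top",T),("side",S)):
    d=cv2.resize(im,None,fx=4,fy=4,interpolation=3)
    for ox,lx,ly,z0,z1 in((0,.07,.014,.003,.048),(.105-.0725,.145,.028,0,.003)):
        h=cv2.convexHull(proj(c,box(*x,lx,ly,z0,z1,ox)).astype(np.float32))
        cv2.polylines(d,[np.round(h*4+2).astype(np.int32)],True,(0,255,0),1)
    u,v=proj(c,[[x[0],x[1]+.03,.02]])[0]*4
    V.append(d[int(v)-250:int(v)+250,int(u)-200:int(u)+200])
cv2.imwrite("pics/lift.png",np.hstack(V))
```

```text
[113 134  84] [115 103  87] [115 106  87] [  9 178 113] [  9 181 107] [  9 181 107] [ 10 185 110] [ 0  0 50] [45 20 26] [68 20 51] [15 10 53]
o [('top', 371, (340, 209, 44, 15)), ('side', 842, (261, 245, 34, 51))]
b [('top', 1111, (172, 111, 38, 30)), ('side', 535, (265, 116, 36, 25))]
lifter (array([ 0.51586855, -0.21473577,  1.76366337]), np.float64(0.6110108777074224))
lifter (array([ 0.51642998, -0.21692246,  1.77894357]), np.float64(0.35411447597907086))
lifter (array([ 0.51633499, -0.21384389,  1.66077568]), np.float64(0.19544036141772625))
holder (array([0.6596786 , 0.05899193, 1.56487311]), np.float64(0.10777115974379185))
holder (array([0.66004703, 0.0588932 , 1.56037518]), np.float64(0.04598224528335187))
holder (array([0.65946952, 0.05919086, 1.55711027]), np.float64(0.05841304746197543))
```

View pics/lift.png

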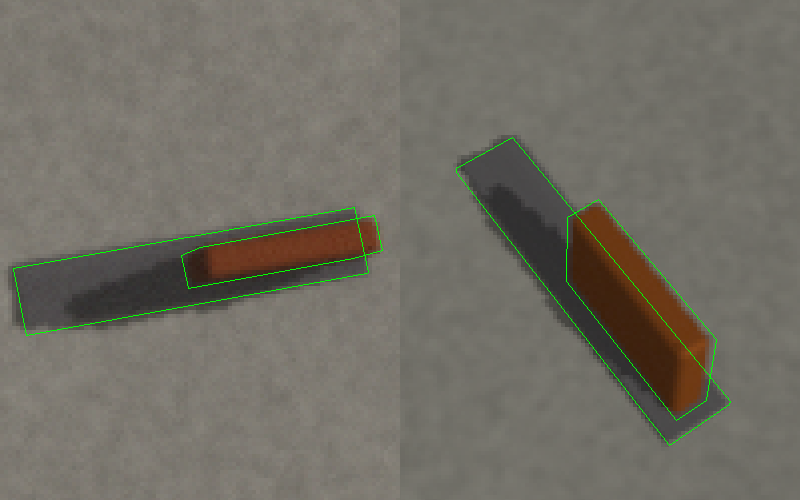

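Run:
```python
from h import *
T=cv2.imread("pics/top0.png");S=cv2.imread("pics/side0.png")
def o(im,k=28):
    b,g,r=[im[...,i].astype(int) for i in range(3)]; return (r-b>k)&(r-g>k*.6)
mt=near(o(T,50),(360,216)); ms=near(o(S,20),(277,270))
print(mt.sum(),ms.sum())
a,fa=fit({"top":mt},[.516,-.213,1.7],(.07,.014,.0475,.048)); b,fb=fit({"side":ms},[.516,-.213,1.7],(.07,.014,.003,.048))
print(a,fa,b,fb)
x=(a+b)/2; print(x)
V=[]
for c,im in(("top",T),("side",S)):
    d=cv2.resize(im,None,fx=4,fy=4,interpolation=3)
    for ox,lx,ly,z0,z1 in((0,.07,.014,.0475,.048),(.105-.0725,.145,.028,0,.003)):
        h=cv2.convexHull(proj(c,box(*x,lx,ly,z0,z1,ox)).astype(np.float32))
        cv2.polylines(d,[np.round(h*4+2).astype(np.int32)],True,(0,255,0),1)
    u,v=proj(c,[[x[0],x[1]+.03,.02]])[0]*4
    V.append(d[int(v)-250:int(v)+250,int(u)-200:int(u)+200])
cv2.imwrite("pics/lift2.png",np.hstack(V))
# stand/pad overlay
T4=cv2.resize(T,None,fx=4,fy=4,interpolation=3);S4=cv2.resize(S,None,fx=4,fy=4,interpolation=3)
V=[]
for c,d in(("top",T4),("side",S4)):
    for (x,y,w,lx,ly,z0,z1,cl) in((.6596,.059,1.56,.06,.05,.0458,.046,(0,255,255)),(.6596,.0905+.038,1.56,.076,.056,.0448,.045,(0,255,0)),(.6596,.0905+.022,1.56,.120,.056,0,.001,(0,0,255))):
        h=cv2.convexHull(proj(c,box(x,y,w,lx,ly,z0,z1)).astype(np.float32))
        cv2.polylines(d,[np.round(h*4+2).astype(np.int32)],True,cl,1)
    u,v=proj(c,[[.66,.1,.03]])[0]*4
    V.append(d[int(v)-200:int(v)+200,int(u)-200:int(u)+200])
cv2.imwrite("pics/stand.png",np.hstack(V))
```

```text
332 910
[ 0.51601194 -0.21655045  1.74246773] 0.29546420978029764 [ 0.51600316 -0.21387458  1.69954352] 0.12759750053867702
[ 0.51600755 -0.21521251  1.72100562]
```

View pics/lift2.png

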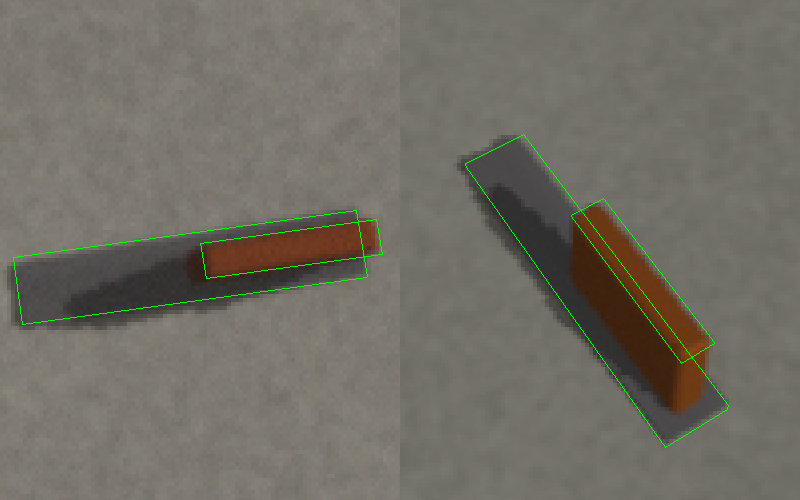

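View pics/stand.png

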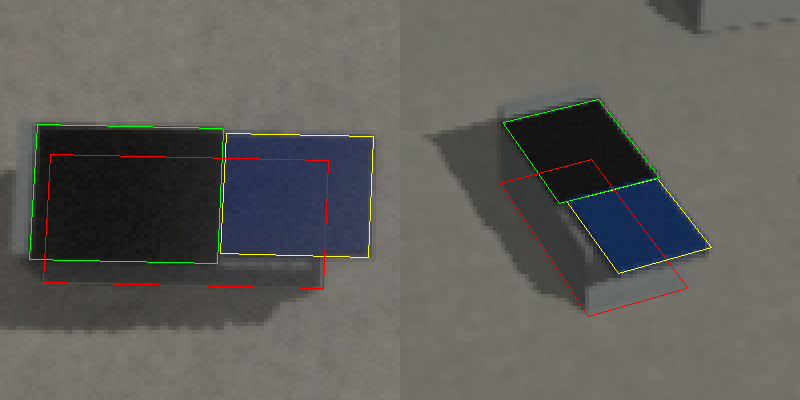

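```bash
cat >> h.py <<'E'
from scipy.spatial.transform import Rotation as Ro
def plan(x,y,z,yaw_toolx=None):
    o=bot.get_obs();R=Ro.from_rotvec(o["orientation"]).as_matrix()
    d=R.T@(np.array([x,y,z])-o["position"])
    print("t",round(o["t"],2),"pos",np.round(o["position"],4),"toolx yaw",round(np.arctan2(R[1,0],R[0,0]),4),"tilt z",np.round(R[:,2],4),"q6",round(o["q"][5],3),"w",round(o["grip_width"],4),"F",np.round(o["contact_force"],1))
    if yaw_toolx is not None:
        a=np.arctan2(R[1,0],R[0,0]); s=-(yaw_toolx-a); s=(s+np.pi/2)%np.pi-np.pi/2
    else: s=0
    print("rows units",np.round(d/.5,4),"spin units",round(s/.5,3),"mm",np.round(d*1e3,1))
E
python3 -c "
from h import *
plan(.516,-.2145,.1,1.71)"
```

```text
t 0.5 pos [ 0.205  -0.5104  0.2423] toolx yaw -2.7598 tilt z [ 0.e+00  1.e-04 -1.e+00] q6 -0.285 w 0.0852 F [-0.4 -0.5 -0.4]
rows units [-0.7978  0.3173  0.2846] spin units -2.656 mm [-398.9  158.7  142.3]
```

```bash
python3 -m inch '[-1,-0.06,0.02,0.01,-0.1, -1,-0.14,0.05,0.02,-0.25, -1,-0.22,0.08,0.04,-0.4, -1,-0.3,0.11,0.06,-0.55, -1,-0.38,0.15,0.08,-0.7, -1,-0.46,0.18,0.1,-0.8, -1,-0.54,0.21,0.12,-0.9, -1,-0.6,0.24,0.14,-1, -1,-0.65,0.26,0.15,-1, -1,-0.68,0.28,0.15,-1]' 60; python3 -c "
from h import *
plan(.516,-.2145,.1,1.71)"
```

```text
t: 1.75
position: [0.4688, -0.2528, 0.1668]
orientation: [1.341, -2.84, -0.001]
contact_force: [-0.3, -0.1, -0.7]
grip_width: 0.0855
t 1.75 pos [ 0.4688 -0.2528  0.1668] toolx yaw -2.2591 tilt z [-1.e-03  4.e-04 -1.e+00] q6 -0.488 w 0.0855 F [-0.3 -0.1 -0.7]
rows units [-0.1191 -0.0244  0.1335] spin units -1.655 mm [-59.6 -12.2  66.8]
```

```bash
python3 -m inch '[-1,-0.03,-0.005,0,-0.2, -1,-0.06,-0.01,0,-0.4, -1,-0.09,-0.02,0.02,-0.6, -1,-0.119,-0.024,0.04,-0.8, -1,-0.119,-0.024,0.05,-1, -1,-0.119,-0.024,0.06,-1, -1,-0.119,-0.024,0.06,-1, -1,-0.119,-0.024,0.06,-1, -1,-0.119,-0.024,0.06,-1, -1,-0.119,-0.024,0.06,-1]'; python3 -c "
from h import *
plan(.516,-.2145,.1,1.71)"
```

```text
t: 3.0
position: [0.5159, -0.2145, 0.137]
orientation: [2.002, -2.421, -0.001]
contact_force: [-0.2, 0.7, -0.6]
grip_width: 0.0851
t 3.0 pos [ 0.5159 -0.2145  0.137 ] toolx yaw -1.7596 tilt z [-6.e-04  3.e-04 -1.e+00] q6 -0.074 w 0.0851 F [-0.2  0.7 -0.6]
rows units [-0.0001 -0.0002  0.0739] spin units -0.656 mm [-0.  -0.1 37. ]
```

```bash
python3 -m inch '[-1,0,0,0,-0.2, -1,0,0,0.02,-0.4, -1,0,0,0.04,-0.656, -1,0,0,0.08,-0.656, -1,0,0,0.12,-0.656, -1,0,0,0.16,-0.656, -1,0,0,0.19,-0.656, -1,0,0,0.2,-0.656, -1,0,0,0.2,-0.656, -1,0,0,0.2,-0.656]'
python3 - <<'E'
from h import *
plan(.516,-.2145,.022,1.71)
V=[]
for c in("top","side"):
    im=cams.read_camera(c); u,v=map(int,proj(c,[[.51,-.18,.03]])[0]); V.append(cv2.resize(im[v-50:v+50,u-50:u+50],(400,400),interpolation=3))
cv2.imwrite("pics/g1.png",np.hstack(V))
E
```

```text
t: 4.25
position: [0.5164, -0.2147, 0.0378]
orientation: [-2.37, 2.061, -0.001]
contact_force: [0.4, 0.7, 0.1]
grip_width: 0.0856
t 4.25 pos [ 0.5164 -0.2147  0.0378] toolx yaw -1.4314 tilt z [ 8.e-04 -1.e-04 -1.e+00] q6 0.254 w 0.0856 F [0.4 0.7 0.1]
rows units [-0.0004  0.0008  0.0315] spin units 0.0 mm [-0.2  0.4 15.8]
```

View pics/g1.png

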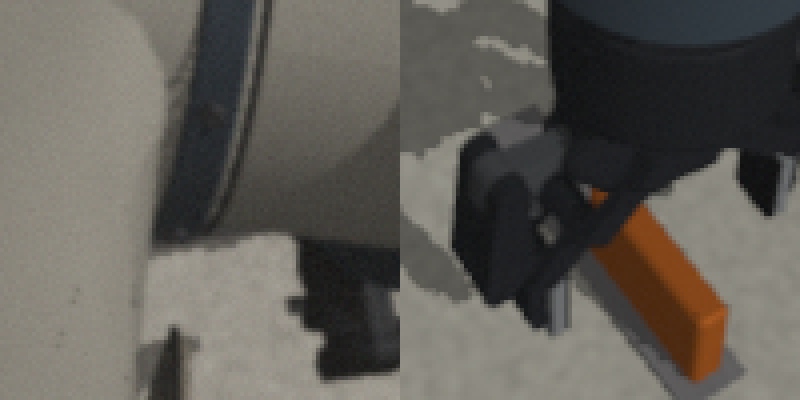

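The handle sits between the open fingers in the side crop. Next I descend and close.

```bash
python3 -m inch '[-1,0,0,0.015,0, -1,0,0.001,0.03,0, -1,0,0.001,0.031,0, 0,0,0.001,0.031,0, 1,0,0.001,0.031,0, 1,0,0.001,0.031,0, 1,0,0.001,0.031,0, 1,0,0.001,0.031,0, 1,0,0.001,0.031,0, 1,0,0.001,0.031,0]' 70; python3 -c "
from h import *
plan(.516,-.2145,.09,1.56)"
```

```text
t: 5.6
position: [0.516, -0.2147, 0.0224]
orientation: [-2.37, 2.061, -0.001]
contact_force: [0.3, 0.3, 2.9]
grip_width: 0.0131
t 5.6 pos [ 0.516  -0.2147  0.0224] toolx yaw -1.4314 tilt z [ 1.1e-03 -1.0e-04 -1.0e+00] q6 0.254 w 0.0131 F [0.3 0.3 2.9]
rows units [-0.0003 -0.0002 -0.1352] spin units 0.3 mm [ -0.2  -0.1 -67.6]
```

```bash
python3 -m inch '[1,0,0,-0.01,0, 1,0,0,-0.03,0, 1,0,0,-0.06,0, 1,0,0,-0.09,0, 1,0,0,-0.12,0, 1,0,0,-0.12,0.1, 1,0,0,-0.12,0.2, 1,0,0,-0.12,0.3, 1,0,0,-0.12,0.3, 1,0,0,-0.12,0.3]'
python3 - <<'E'
from h import *
plan(.6585,-.125,.0524,1.56)
V=[]
for c in("top","side"):
    im=cams.read_camera(c); u,v=map(int,proj(c,[[.51,-.15,.08]])[0]); V.append(cv2.resize(im[v-60:v+60,u-60:u+60],(400,400),interpolation=3))
cv2.imwrite("pics/g2.png",np.hstack(V))
E
```

```text
t: 6.85
position: [0.516, -0.2147, 0.0828]
orientation: [-2.21, 2.231, -0.002]
contact_force: [-0.1, 0.4, -0.1]
grip_width: 0.013
t 6.85 pos [ 0.516  -0.2147  0.0828] toolx yaw -1.5804 tilt z [ 1.5e-03 -2.0e-04 -1.0e+00] q6 0.105 w 0.013 F [-0.1  0.4 -0.1]
rows units [-0.1822 -0.2832  0.0612] spin units 0.002 mm [ -91.1 -141.6   30.6]
```

View pics/g2.png

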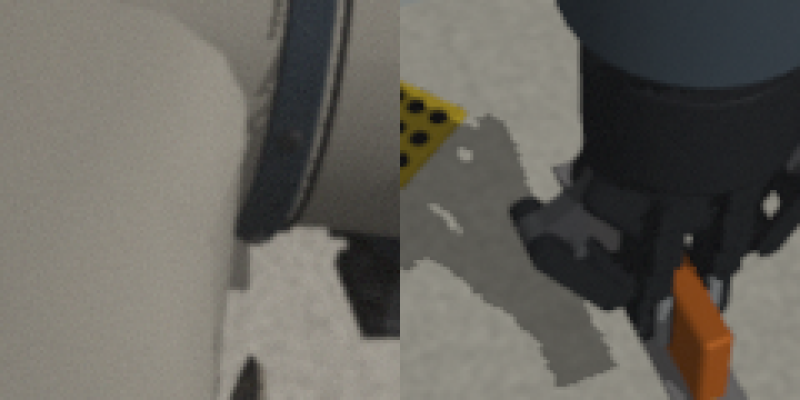

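```bash
python3 -m inch '[1,-0.01,-0.03,0,0, 1,-0.03,-0.07,0,0, 1,-0.06,-0.12,0,0, 1,-0.09,-0.17,0,0, 1,-0.12,-0.22,0.01,0, 1,-0.15,-0.26,0.03,0, 1,-0.17,-0.283,0.05,0, 1,-0.182,-0.283,0.061,0, 1,-0.182,-0.283,0.061,0, 1,-0.182,-0.283,0.061,0]'
python3 - <<'E'
from h import *
plan(.6585,-.062,.0524,1.56)
for c in("top","side"):
    im=cams.read_camera(c); cv2.imwrite(f"pics/{c}3.png",im)
    u,v=map(int,proj(c,[[.66,0,.04]])[0]); cv2.imwrite(f"pics/s_{c}3.png",cv2.resize(im[max(v-60,0):v+60,u-80:u+80],None,fx=5,fy=5,interpolation=3))
E
```

```text
t: 8.2
position: [0.6582, -0.1256, 0.0529]
orientation: [-2.209, 2.232, -0.003]
contact_force: [0.3, -0.4, -0.8]
grip_width: 0.0129
t 8.2 pos [ 0.6582 -0.1256  0.0529] toolx yaw -1.5811 tilt z [ 1.9e-03 -4.0e-04 -1.0e+00] q6 -0.055 w 0.0129 F [ 0.3 -0.4 -0.8]
rows units [-0.1273  0.0007  0.001 ] spin units 0.001 mm [-63.6   0.3   0.5]
```

View pics/s_side3.png

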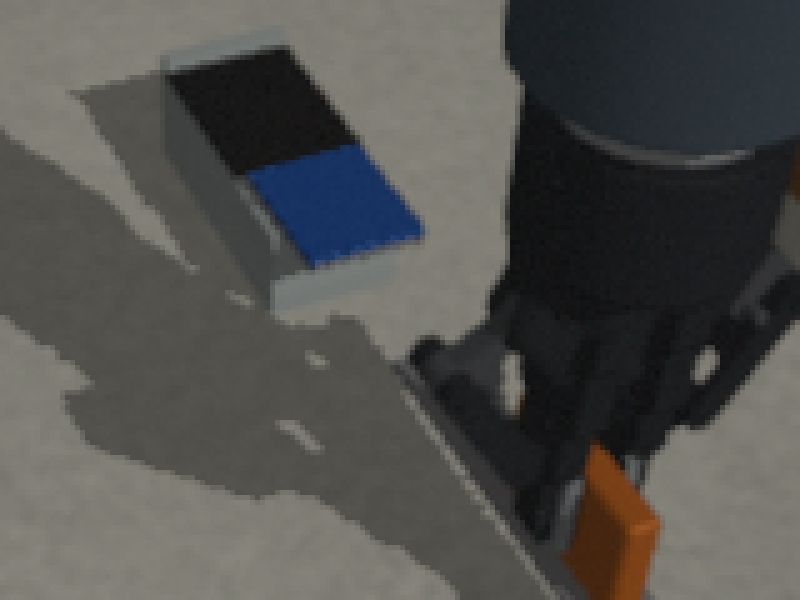

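View pics/s_top3.png

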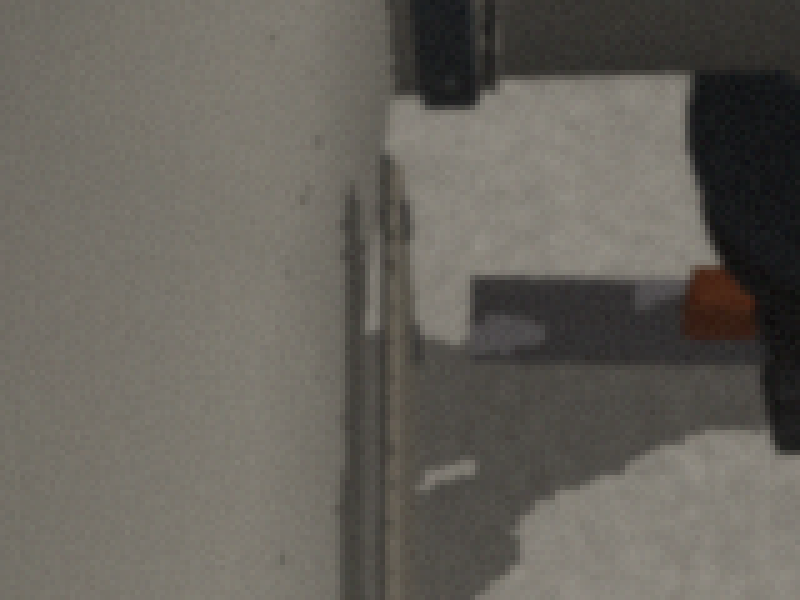

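```bash
cat >> h.py <<'E'
def over(name,dz=.0224,ctr=(.66,0,.04),cams_=("top","side"),save=True,fwd=0.0,read=True):
    o=bot.get_obs();R=Ro.from_rotvec(o["orientation"]).as_matrix();p=o["position"]
    yaw=np.arctan2(-R[1,0],-R[0,0]); zb=p[2]-dz; V=[]
    c_,s_=np.cos(yaw),np.sin(yaw)
    print("tip",np.round([p[0]+.105*c_,p[1]+.105*s_,zb+.003],4),"grip z",round(zb+.028,4))
    for c in cams_:
        im=cams.read_camera(c) if read else cv2.imread(f"pics/{c}3.png")
        d=cv2.resize(im,None,fx=5,fy=5,interpolation=3)
        h=cv2.convexHull(proj(c,box(p[0],p[1],yaw,.145,.028,zb,zb+.003,.0325)).astype(np.float32))
        cv2.polylines(d,[np.round(h*5+2).astype(np.int32)],True,(0,255,0),1)
        u,v=proj(c,[ctr])[0]*5; u=int(u);v=int(v)
        V.append(d[max(v-250,0):max(v-250,0)+500,u-200:u+200])
    cv2.imwrite(f"pics/{name}.png",np.hstack(V))
E
python3 -c "
from h import *
over('ov3',ctr=(.66,-.05,.04),read=False)"
```

```text
tip [ 0.6595 -0.0207  0.0337] grip z 0.0587
```

View pics/ov3.png

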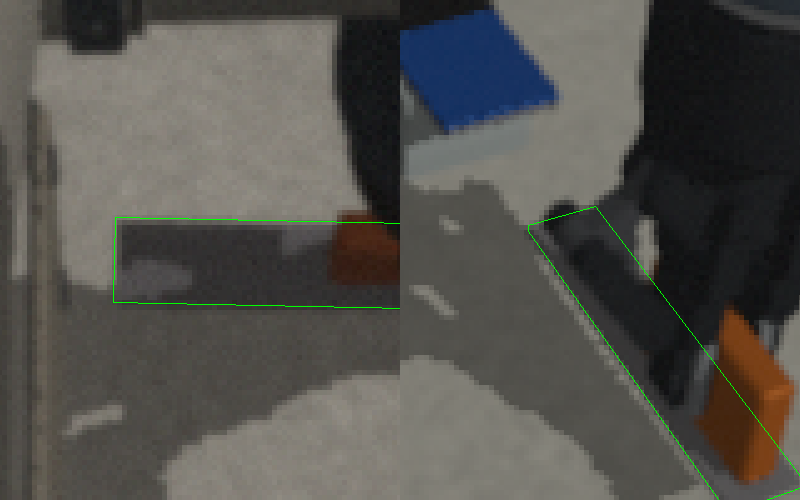

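```bash
python3 -m inch '[1,-0.015,0,0,0, 1,-0.035,0,0,0, 1,-0.055,0,0,0, 1,-0.075,0,0,0, 1,-0.095,0,0,0, 1,-0.11,0,0,0, 1,-0.122,0,0,0, 1,-0.13,0,0,0, 1,-0.135,0,0,0, 1,-0.135,0,0,0]'; python3 -c "
from h import *
plan(.6585,-.062,.0524,1.56)
over('ov4',ctr=(.66,.03,.04),cams_=('side',))"
```

```text
t: 9.55
position: [0.6591, -0.0582, 0.053]
orientation: [-2.209, 2.232, -0.003]
contact_force: [0.2, -0.7, -0.5]
grip_width: 0.0131
t 9.55 pos [ 0.6591 -0.0582  0.053 ] toolx yaw -1.5813 tilt z [ 2.3e-03 -3.0e-04 -1.0e+00] q6 -0.159 w 0.0131 F [ 0.2 -0.7 -0.5]
rows units [0.0077 0.001  0.0013] spin units 0.001 mm [3.8 0.5 0.6]
tip [0.6602 0.0468 0.0336] grip z 0.0586
```

View pics/ov4.png

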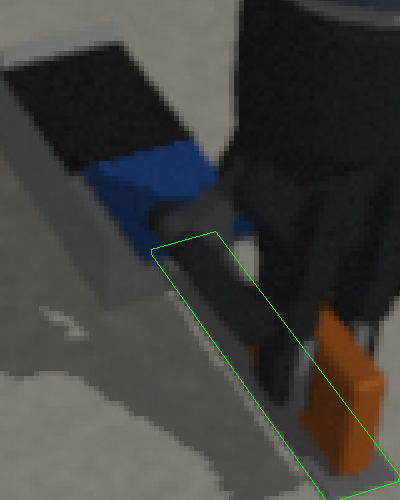

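```bash
python3 -m inch '[1,0,0,-0.006,0, 1,0,0,-0.012,0, 1,-0.001,0,-0.02,0, 1,-0.0025,0,-0.028,0, 1,-0.004,0,-0.036,0, 1,-0.007,0,-0.044,0, 1,-0.011,0,-0.052,0, 1,-0.016,0,-0.06,0, 1,-0.021,0,-0.068,0, 1,-0.026,0,-0.074,0]' 90; python3 -c "
from h import *
plan(.6585,-.062,.0524,1.56)
over('ov5',ctr=(.66,.03,.06),cams_=('side',))"
```

```text
t: 10.85
position: [0.6592, -0.045, 0.0904]
orientation: [-2.209, 2.232, -0.003]
contact_force: [-0.2, -1.0, -1.7]
grip_width: 0.0132
t 10.85 pos [ 0.6592 -0.045   0.0904] toolx yaw -1.5813 tilt z [ 2.5e-03 -3.0e-04 -1.0e+00] q6 -0.179 w 0.0132 F [-0.2 -1.  -1.7]
rows units [0.0339 0.0012 0.076 ] spin units 0.001 mm [17.   0.6 38. ]
tip [0.6603 0.0599 0.071 ] grip z 0.096
```

View pics/ov5.png

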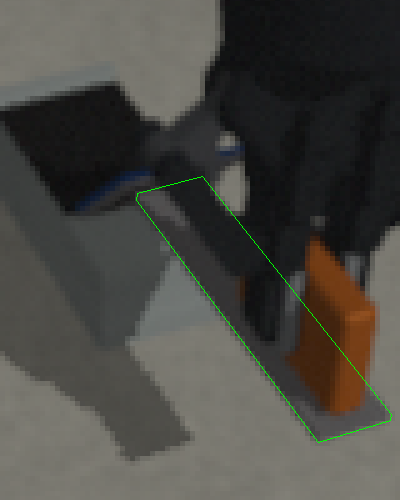

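The holder stands at about 45°, edge-on in the side view, with its front edge at the step. I continue the arc.

```bash
python3 -m inch '[1,-0.006,0,-0.0045,0, 1,-0.012,0,-0.008,0, 1,-0.018,0,-0.0115,0, 1,-0.024,0,-0.0145,0, 1,-0.03,0,-0.017,0, 1,-0.036,0,-0.019,0, 1,-0.042,0,-0.0205,0, 1,-0.047,0,-0.0215,0, 1,-0.052,0,-0.022,0, 1,-0.056,0,-0.022,0]'; python3 -c "
from h import *
plan(.6585,-.062,.0524,1.56)
over('ov6',ctr=(.66,.05,.06),cams_=('side',))"
```

```text
t: 12.15
position: [0.6597, -0.0166, 0.1018]
orientation: [-2.209, 2.231, -0.004]
contact_force: [-0.5, 0.2, -1.5]
grip_width: 0.0129
t 12.15 pos [ 0.6597 -0.0166  0.1018] toolx yaw -1.581 tilt z [ 3.2e-03 -2.0e-04 -1.0e+00] q6 -0.222 w 0.0129 F [-0.5  0.2 -1.5]
rows units [0.0908 0.0017 0.0988] spin units 0.001 mm [45.4  0.8 49.4]
tip [0.6607 0.0884 0.0824] grip z 0.1074
```

View pics/ov6.png

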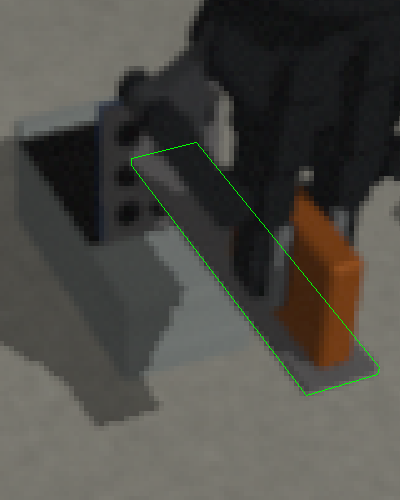

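Upright, with the wells facing the blade. I push slowly past vertical.

```bash
python3 -m inch '[1,-0.004,0,0,0, 1,-0.008,0,0,0, 1,-0.012,0,0,0, 1,-0.016,0,0,0, 1,-0.02,0,0,0, 1,-0.024,0,0,0, 1,-0.028,0,0,0, 1,-0.032,0,0,0, 1,-0.034,0,0,0, 1,-0.034,0,0,0]'; python3 -c "
from h import *
plan(.6585,-.062,.0524,1.56)
over('ov7',ctr=(.66,.05,.06),cams_=('side',))"
```

```text
t: 13.45
position: [0.6598, 0.0007, 0.1017]
orientation: [-2.209, 2.231, -0.004]
contact_force: [-0.3, -0.9, -1.5]
grip_width: 0.0135
t 13.45 pos [0.6598 0.0007 0.1017] toolx yaw -1.5808 tilt z [ 3.1e-03 -1.0e-04 -1.0e+00] q6 -0.248 w 0.0135 F [-0.3 -0.9 -1.5]
rows units [0.1254 0.0017 0.0987] spin units 0.002 mm [62.7  0.8 49.3]
tip [0.6609 0.1057 0.0823] grip z 0.1073
```

View pics/ov7.png

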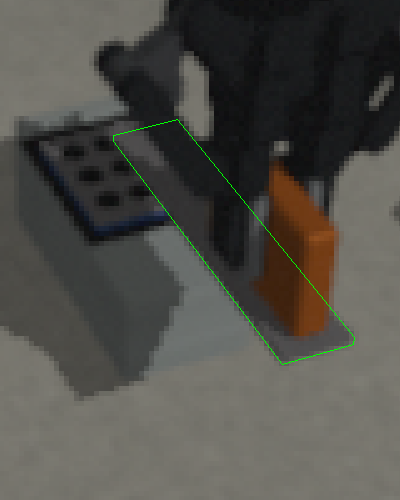

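The holder has fallen over onto the pad, wells up. I retreat with the blade high, then check.

```bash
python3 -m inch '[1,0,0,-0.01,0, 1,0.02,0,-0.02,0, 1,0.06,0,-0.02,0, 1,0.12,0,-0.02,0, 1,0.18,0,-0.02,0, 1,0.24,0,-0.02,0, 1,0.3,0,-0.02,0, 1,0.35,0.02,-0.02,0, 1,0.38,0.04,-0.02,0, 1,0.38,0.04,-0.02,0]'
python3 - <<'E'
from h import *
plan(.64,-.19,.0234)
over('ov8',ctr=(.66,-.12,.06),cams_=('top','side'))
for c in("top","side"):
    im=cams.read_camera(c); cv2.imwrite(f"pics/{c}8.png",im)
    u,v=map(int,proj(c,[[.66,.1,.04]])[0]); cv2.imwrite(f"pics/h_{c}8.png",cv2.resize(im[v-40:v+40,u-50:u+50],None,fx=5,fy=5,interpolation=3))
E
```

```text
t: 14.75
position: [0.6369, -0.1908, 0.1119]
orientation: [-2.207, 2.233, -0.003]
contact_force: [-0.6, 0.0, -1.3]
grip_width: 0.0133
t 14.75 pos [ 0.6369 -0.1908  0.1119] toolx yaw -1.5829 tilt z [ 3.e-03 -1.e-04 -1.e+00] q6 0.045 w 0.0133 F [-0.6  0.  -1.3]
rows units [-0.0016 -0.0056  0.177 ] spin units 0.0 mm [-0.8 -2.8 88.5]
tip [ 0.6382 -0.0858  0.0925] grip z 0.1175
```

View pics/h_side8.png

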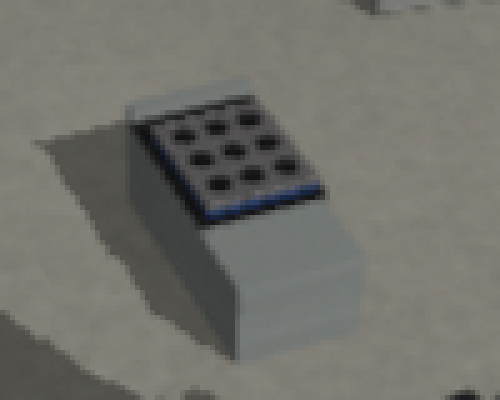

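View pics/h_top8.png

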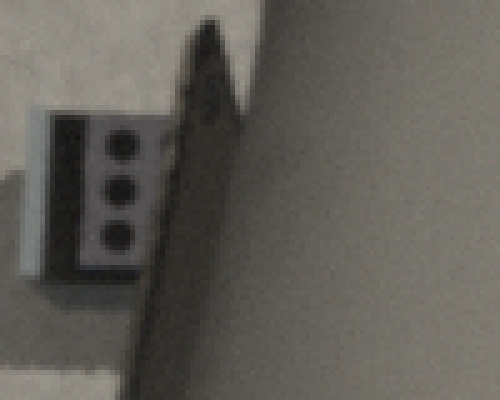

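View pics/ov8.png

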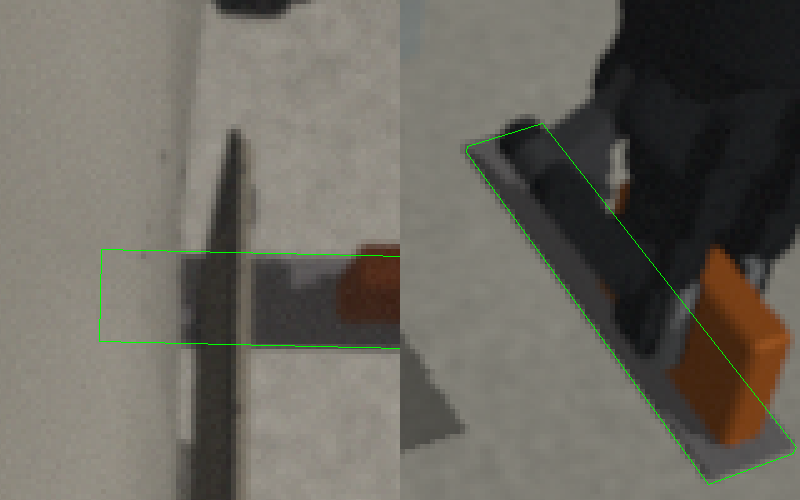

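The holder is flat on the pad with its wells up, and the lifter still matches the model in the grip. I lower it to the bench.

```bash
python3 -m inch '[1,0,0,0.03,0, 1,0,0,0.07,0, 1,0,0,0.11,0, 1,0,0,0.14,0, 1,0,0,0.155,0, 1,0,0,0.165,0, 1,0,0,0.171,0, 1,0,0,0.174,0, 1,0,0,0.176,0, 1,0,0,0.177,0]'; python3 -c "
from h import *
plan(.6369,-.1908,.0224)"
```

```text
t: 16.2
position: [0.6386, -0.1886, 0.0235]
orientation: [-2.209, 2.23, -0.004]
contact_force: [0.4, -0.1, -2.5]
grip_width: 0.0131
t 16.2 pos [ 0.6386 -0.1886  0.0235] toolx yaw -1.5801 tilt z [ 3.9e-03 -1.0e-04 -1.0e+00] q6 0.044 w 0.0131 F [ 0.4 -0.1 -2.5]
rows units [0.0044 0.0033 0.0022] spin units 0.0 mm [2.2 1.6 1.1]
```

```bash
python3 -m inch '[1,0,0,0.0006,0, 1,0,0,0.0012,0, 1,0,0,0.0018,0, 1,0,0,0.0024,0, 1,0,0,0.0026,0, 1,0,0,0.0026,0, 1,0,0,0.0026,0, 1,0,0,0.0026,0, 1,0,0,0.0026,0, 1,0,0,0.0026,0]' 40; python3 -c "
from h import *
plan(.6369,-.1908,.0224)"
```

```text
t: 17.45
position: [0.6386, -0.1886, 0.0225]
orientation: [-2.209, 2.23, -0.005]
contact_force: [-2.8, 1.4, 4.9]
grip_width: 0.0128
t 17.45 pos [ 0.6386 -0.1886  0.0225] toolx yaw -1.5799 tilt z [ 4.1e-03 -2.0e-04 -1.0e+00] q6 0.044 w 0.0128 F [-2.8  1.4  4.9]
rows units [0.0044 0.0034 0.0002] spin units 0.0 mm [2.2 1.7 0.1]
```

Bench contact is felt (+4.9 N upward). I release.

```bash
python3 -m inch '[0.5,0,0,0,0, 0.2,0,0,0,0, -0.1,0,0,0,0, -0.4,0,0,0,0, -0.7,0,0,0,0, -1,0,0,0,0, -1,0,0,0,0, -1,0,0,0,0, -1,0,0,0,0, -1,0,0,0,0]'; python3 -m inch '[-1,0,0,-0.02,0, -1,0,0,-0.06,0, -1,0,0,-0.12,0, -1,0,0,-0.18,0, -1,0,0,-0.24,0, -1,0,0,-0.3,0, -1,0,0,-0.34,0, -1,0,0,-0.36,0, -1,0,0,-0.36,0, -1,0,0,-0.36,0]';  python3 -m inch '[-1,0.05,0.05,0,0, -1,0.1,0.1,0,0, -1,0.16,0.16,0,0, -1,0.22,0.22,0,0, -1,0.28,0.28,0,0, -1,0.34,0.34,0,0, -1,0.4,0.4,0,0, -1,0.44,0.44,0,0, -1,0.46,0.46,0,0, -1,0.46,0.46,0,0]'
python3 - <<'E'
from h import *
for c in("top","side"):
    im=cams.read_camera(c); cv2.imwrite(f"pics/{c}9.png",im)
E
```

```text
t: 18.7
position: [0.6386, -0.1886, 0.0225]
orientation: [-2.209, 2.23, -0.005]
contact_force: [-0.7, -0.0, -0.8]
grip_width: 0.0853
t: 19.95
position: [0.6374, -0.1884, 0.2013]
orientation: [-2.21, 2.23, -0.002]
contact_force: [0.1, -0.3, 0.0]
grip_width: 0.0854
t: 21.2
position: [0.4048, -0.4164, 0.2002]
orientation: [-2.209, 2.232, -0.0]
contact_force: [-0.1, -0.0, -0.4]
grip_width: 0.0852
```

View pics/top9.png

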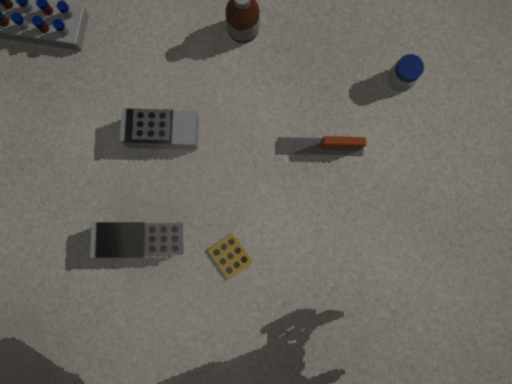

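View pics/side9.png

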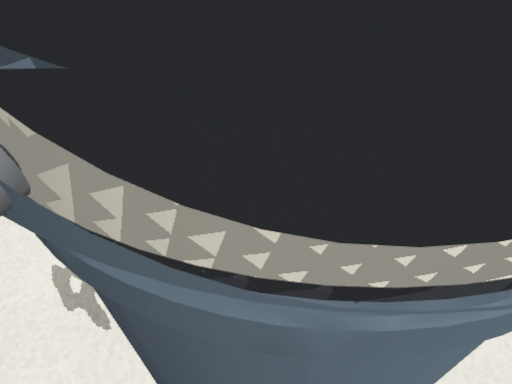

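The top view shows the turned holder at (152,125), wells up and inside the pad. The lifter lies free at (322,143) with its blade flat, and the other holder is at (164,240). The gripper blocks the side camera. One numeric check before handing in.

Run:
```python
from h import *
A=cv2.imread("pics/top0.png").astype(int);B=cv2.imread("pics/top9.png").astype(int)
print("other diff",np.abs(A-B)[215:270,85:190].mean(),"bg",np.abs(A-B)[300:340,100:200].mean())
p=unproj("top",(152,125),.051); s=np.array([.6596,.0905]);w=1.56
d=p[:2]-s; print("holder in stand mm",1e3*(d@[np.cos(w),np.sin(w)]),1e3*(d@[-np.sin(w),np.cos(w)]))
V=[]
d=cv2.resize(B.astype(np.uint8),None,fx=5,fy=5,interpolation=3)
for ly,lx,z0,z1,ox in((.028,.145,0,.003,.0325),(.014,.07,.0475,.048,0)):
    h=cv2.convexHull(proj("top",box(.6386,-.1886,1.5615,lx,ly,z0,z1,ox)).astype(np.float32)); cv2.polylines(d,[np.round(h*5+2).astype(np.int32)],True,(0,255,0),1)
h=cv2.convexHull(proj("top",box(.6596,.0905+.039,1.56,.06,.05,.0508,.051)).astype(np.float32)); cv2.polylines(d,[np.round(h*5+2).astype(np.int32)],True,(0,255,255),1)
cv2.imwrite("pics/fin.png",np.hstack([d[480:830,580:1000],d[600:950,1350:1350+380][:, :]])[:, :800])
```

```text
other diff 2.6139105339105337 bg 2.84025
holder in stand mm 30.273152367745396 1.3053718849106648
```

View pics/fin.png

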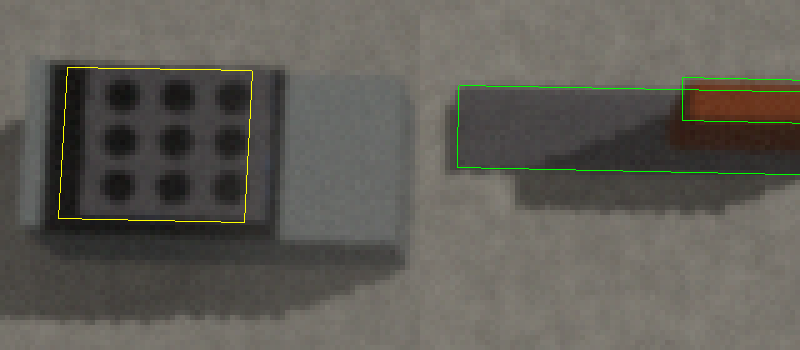

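```bash
python3 -c "
from plant import bot
o=bot.get_obs();print(o['t'],o['contact_force'])
print(bot.sign_off())"
```

```text
21.3 [ 0.55405623 -0.74696412 -0.71964438]
the job is handed in; nothing more can be done
None
```

I turned the blue-backed holder over onto its pad with the lifter, set the lifter back on the bench, and handed the job in at 21.3 s. No verdict was reported.

I gripped the orange handle and slid the blade under the overhanging edge. I raised it in an arc until the holder stood upright, then pushed it slowly past vertical so it fell over the step. I lowered the lifter until bench contact showed (+4.9 N upward), opened the jaws, and moved the arm clear.

Last checks, from the top camera:
- **Turned holder:** it lies with its wells up on the pad. Its centre is 30–34 mm ahead of the step and about 1 mm off the mid-line.
- **Lifter:** it lies flat where it was set down. It matches the projected model to about a pixel.
- **Other holder:** its image differs from the start by no more than the background noise does, so it has not moved.
- **Robot:** the remaining force reading is within the sensor noise, so the arm is touching nothing.

One check was missing at the end: the gripper blocked the side camera. For that view I relied on an earlier side picture, taken before the lifter was set down, which showed the holder flat on the pad.

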